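# Park the red bun press in its rest

### The arm

A 7-joint arm with a two-finger parallel gripper is mounted at the origin on the work surface. World frame = base frame: x ahead of the robot, y to its left, z up, the work surface at z = 0. Lengths are in m, angles in rad, forces in N, time in s.
With the tool pointing down it reaches from about 0.4 to 0.85 m from the base axis. Payload 4.5 kg.
Tool frame: the origin (TCP) lies on the centre line of the jaws, within the pads' length; the fingertips stand 8 mm ahead of it and the grasp point (between the pads) lies 11 mm behind it; z points along the fingers, x is the direction in which the jaws open and shut, and the axes are right-handed (so a half turn about z gives the same grasp; the last joint's range is limited). The gripper opens to 88 mm and grips with 3 to 60 N. Pads are 18 mm wide; open, the fingers measure 123 mm over their backs; the gripper's body (75 mm by 187 mm) begins 45 mm behind the grasp point.
Start: joints at [1.234, 0.689, -0.195, 1.565, 0.157, 0.902, -0.215], TCP at [0.227, -0.583, 0.226] pointing down, gripper open.
Joint ranges: [-3.01, 3.01], [-0.46, 2.08], [-1.47, 1.51], [0.13, 2.56], [-1, 4.14], [0.04, 2.09], [-2.66, 2.66]. Speed limits (rad/s): [2.57, 2.57, 3.14, 3.14, 3.14, 3.14, 3.14].

### API

Orientations are given as a unit quaternion [x, y, z, w].
In Python, from plant import get_state, snapshot, finish_job, boxes_of, pinpoint gives the robot as it stands.
- The arm moves only by the shell command python3 -m creep 'ROWS' [FORCE]. ROWS is JSON, a list of rows, each an object with "hand": the finger opening in m, from 0 to 0.0881; "slide": the shift along the tool's x, y, z in m, a list of three; "turn": the turn about the tool's z in degrees. A call has 1 to 5 rows; each row shifts and turns the commanded pose from where the row before left it, along the tool's axes as they then stand; what a row does not reach is not made up. A row lasts 1/8 s, in which the tool goes at most 62.5 mm and 10.7 degrees, less where a joint would pass 70% of its speed; a pose out of reach is approached as far as the arm can. A call is refused whole if a number of a shift passes 0.0625 or a number of a turn 10.7, either way. A call with a gripper value outside its range is refused whole. The fingers move at their own pace and stop on an object; FORCE is the grip in N (left out, the last holds). Time passes only in rows, so rows that do not move let the fingers close. It gives the time, the measured TCP pose, the force and the opening at its end, in the units of the state.
- get_state(): the state, without advancing time (a new reading comes with each control period).
- snapshot(name): name is "scene" or "top"; returns a dict with "frame" (400x640x3 uint8, red, green, blue), "depth" (400x640 float32, m along the optical axis (not along the pixel's ray), 0 where there is no reading), "mtx" (3x3 intrinsics, pixels), "camera_from_world" (4x4, takes a point from world to camera coordinates). Camera axes: x right, y down, z forward; pixel columns grow to the right and rows downward; lengths in m; the calibration is good to about 2 mm. A picture is of the moment at which its call begins.
- finish_job(): hands the job in, once; it reports no verdict.
Trained networks look in a picture, given as the dict that the camera call returned (one of the last four; its "shot" number tells which), for a name from the list of things; names that differ only in an ending like _2 or _b are one class to them, and where a whole thing is asked for, a point or a joint stands for the part that bears it (a point fixed in the world has none). Each returns a list of dicts, best first, with "conf" (0 to 1); they miss things now and then, are a little off and sometimes report something else, mostly with a low value. They report only what shows in the picture. A call takes as long as a camera call. They do not tell look-alikes from the thing itself.
- boxes_of(target, picture): "uv" ([column, row] in pixels, amid what is visible of it).
- pinpoint(target, picture): "uv" ([column, row] in pixels: a listed point, or the origin of a listed thing).
The state is a dict: "clock": time; "q": joint angles; "qd": joint speeds; "joint_torque": joint torques, N m; "tool_pos": TCP position; "eef_rot": TCP orientation; "contact_force": force on the tool from outside, world axes, zero at the start; "moment": the same for the moment, N m; "opening": opening from 0.0 (shut) to 1.0 (fully open).
Only numpy, scipy, OpenCV 4.12 (cv2) and the standard library are available. Lean on these libraries where they do the work, as an engineer would, in place of code of your own. Each camera call takes 0.05 s, during which the arm holds its last target.

### The job

Park the red-handled bun press in the red rest: set its rounded steel nose down into the hollow, without dropping it in, so that it sits fully home with the handle upright, and let go. The blue-handled press is still in use, so leave it standing where it is.

Things in the scene. Friction and masses are not known exactly. Their poses are not given: they have to be found in the camera images.
- red_press_center (a point): red-handled bun press, loose, 0.25-0.5 kg, 110 mm tall, round about its z (up), standing on the bench. Steel nose up to 32 mm: flat foot 32 mm wide, curving out to 60 mm wide at 24 mm up. Straight red handle, 30 mm diameter, from 32 to 110 mm. Point: on the axis at half height, 55 mm above the foot. 
- red_rest_hollow (a point): red egg-cup-shaped press rest, fixed, upright, 54 mm tall, 88 mm wide at the rim. Funnel hollow 80 mm wide at the mouth, 25 mm deep, flat floor 38 mm wide. Point: centre of that floor, 29 mm above the bench; z up. A press fully home has its foot on this floor (its point 55 mm above this). This is where the red press goes; empty at the start.
- blue_press_center (a point): blue-handled bun press, loose, 0.25-0.5 kg, 110 mm tall, round about its z (up), standing on the bench. Steel nose up to 32 mm: flat foot 32 mm wide, curving out to 60 mm wide at 24 mm up. Straight blue handle, 30 mm diameter, from 32 to 110 mm. Point: on the axis at half height, 55 mm above the foot. Not to be moved.
- blue_rest_hollow (a point): blue egg-cup-shaped press rest, fixed, upright, 54 mm tall, 88 mm wide at the rim. Funnel hollow 80 mm wide at the mouth, 25 mm deep, flat floor 38 mm wide. Point: centre of that floor, 29 mm above the bench; z up. A press fully home has its foot on this floor (its point 55 mm above this). Stays empty.
Not all that is in view belongs to the job. What is shaped like the part that bears red_press_center but purple or turquoise is not meant.

How it is judged:
At the end, for the whole second after the job is handed in: The red press stands at rest in the hollow of the red rest: its point within 12 mm sideways of the hollow's axis and 45 to 63 mm above the hollow's floor, its axis within 10 degrees of vertical. The blue press stands upright (within 10 degrees), less than 30 mm from where it was (horizontal distance between red_press_center and red_rest_hollow below 0.012 m and z of red_press_center in the frame of red_rest_hollow between 0.045 and 0.063 m and angle between each of red_press_center, blue_press_center's own z axis and vertical below 0.175 rad and linear speed of red_press below 0.02 m/s and distance of blue_press_center from where it was at the start of the episode below 0.03 m); the robot touches nothing.
It fails at once if the blue press is moved 30 mm or more, or knocked over (distance of blue_press_center from where it was at the start of the episode above 0.03 m).
It fails at once if the red press is dropped (falls free for more than about 25 mm, faster than 0.7 m/s with no finger on it) (linear speed of red_press above 0.7 m/s and contact force between the fingers and red_press below 0.05 N).
It also fails if it takes over 38 s, if anything falls off the work surface, if the arm or the gripper's body presses on something with over 40 N, if the wrist force passes 120 N, or if a joint passes its speed limit or range.

## Working session

There is one attempt and no reset: what is moved stays moved. The work goes in short steps, Python scripts to look and compute and a shell command to move; the robot and the scene stay as the last step left them, time stands still between calls to the robot, and variables do not carry over. Pictures are saved under pics/ and viewed, and the job is handed in when it is done.

```bash
mkdir -p pics
cat > h.py <<'E'
import numpy as np, cv2
from plant import *
def save(p,n): cv2.imwrite('pics/'+n,cv2.cvtColor(p['frame'],cv2.COLOR_RGB2BGR))
def world(p,uv,d=None):
    u,v=uv; 
    if d is None:
        w=p['depth'][int(v)-2:int(v)+3,int(u)-2:int(u)+3]; d=np.median(w[w>0])
    K=p['mtx']; c=np.array([(u-K[0,2])/K[0,0]*d,(v-K[1,2])/K[1,1]*d,d,1])
    return (np.linalg.inv(p['camera_from_world'])@c)[:3]
def ray_z(p,uv,z):
    a=world(p,uv,0.0);b=world(p,uv,1.0); t=(z-a[2])/(b[2]-a[2]); return a+t*(b-a)
E
python3 - <<'E'
from h import *
np.set_printoptions(precision=4,suppress=True)
s=get_state();print(s)
Z={'red_press_center':.055,'red_rest_hollow':.029,'blue_press_center':.055,'blue_rest_hollow':.029}
for n in('scene','top'):
    p=snapshot(n);save(p,n+'0.png')
    for t in Z:
        for r in pinpoint(t,p)[:5]: print(n,t,r['conf'],np.array(r['uv']),ray_z(p,r['uv'],Z[t]))
E
```

```text
{'clock': 0.0, 'q': array([ 1.2338,  0.69  , -0.1945,  1.5664,  0.1573,  0.9025, -0.2151]), 'qd': array([-0.0015, -0.0002, -0.001 ,  0.0027, -0.    ,  0.    ,  0.0007]), 'joint_torque': array([ -0.0003, -52.755 ,  -1.2664, -15.3424,  -0.0525,   0.0066,
         0.0002]), 'tool_pos': array([ 0.2262, -0.5819,  0.2248]), 'eef_rot': array([ 0.8254, -0.5646, -0.0008, -0.0005]), 'contact_force': array([0.0491, 0.442 , 0.1679]), 'moment': array([-0.063 ,  0.0042,  0.0365]), 'opening': 1.000113664531698}
scene red_press_center 0.8 [358.2 192.2] [0.5373 0.0851 0.055 ]
scene red_press_center 0.75 [348.8 162.8] [0.428  0.0771 0.055 ]
scene red_press_center 0.6 [385.9 155.1] [0.4066 0.1764 0.055 ]
scene red_rest_hollow 0.96 [207.8 197.3] [ 0.4935 -0.2764  0.029 ]
scene blue_press_center 0.66 [284.1 238.7] [ 0.6646 -0.093   0.055 ]
scene blue_rest_hollow 0.67 [449.1 206.9] [0.5804 0.2957 0.029 ]
top red_press_center 0.92 [289.2 246. ] [0.4266 0.0624 0.055 ]
top red_press_center 0.82 [234.  255.5] [0.4096 0.1818 0.055 ]
top red_press_center 0.75 [278.7 196.4] [0.5364 0.084  0.055 ]
top red_rest_hollow 0.86 [441.4 213. ] [ 0.4926 -0.2814  0.029 ]
top red_rest_hollow 0.58 [186.6 182. ] [0.5802 0.297  0.029 ]
top blue_press_center 0.65 [361. 144.] [ 0.6516 -0.1034  0.055 ]
top blue_rest_hollow 0.69 [184.1 177.9] [0.59  0.303 0.029]
top blue_rest_hollow 0.22 [360.5 140.2] [ 0.6687 -0.1054  0.029 ]
```

View pics/scene0.png

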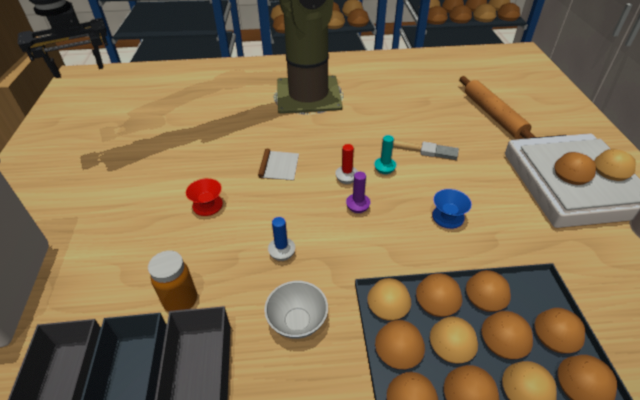

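View pics/top0.png

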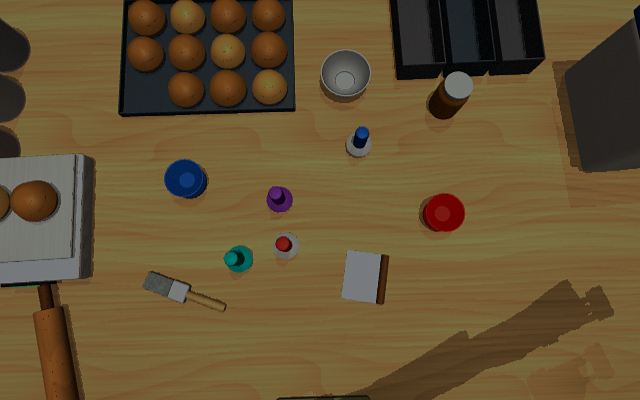

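Candidates for the red press: red handle with steel nose at scene (347,163) / top (285,245); purple at scene (359,192) / top (279,198); turquoise at scene (386,155) / top (237,258). The blue press is at scene (281,240). By the description I choose the red-on-steel one. Next, a close crop and an exact measurement from depth.

Run:
```python
from h import *
np.set_printoptions(precision=4,suppress=True)
crops=[]
for n,c in(('scene',(348,165)),('top',(284,246))):
    p=snapshot(n); f=p['frame'].astype(int)
    crops.append(cv2.resize(p['frame'][c[1]-40:c[1]+40,c[0]-40:c[0]+40],(390,390),interpolation=cv2.INTER_NEAREST))
    K=p['mtx'];Ti=np.linalg.inv(p['camera_from_world']); print(n,'cam',Ti[:3,3])
    v,u=np.mgrid[0:400,0:640]; d=p['depth']
    P=np.stack([(u-K[0,2])/K[0,0]*d,(v-K[1,2])/K[1,1]*d,d],-1)@Ti[:3,:3].T+Ti[:3,3]
    # object points by neighbourhood (height-based)
    for nm,(x,y) in dict(red=(.428,.07),purple=(.537,.085),turq=(.408,.178),blue=(.66,-.098),rrest=(.493,-.279),brest=(.583,.298)).items():
        m=(d>0)&(np.hypot(P[...,0]-x,P[...,1]-y)<.06)&(P[...,2]>.006)
        Q=P[m];
        if len(Q)==0: print(nm,'none');continue
        t=Q[Q[:,2]>Q[:,2].max()-.008]
        print(nm,len(Q),'zmax',Q[:,2].max(),'lo',Q.min(0)[:2],'hi',Q.max(0)[:2],'mid',(Q.min(0)+Q.max(0))[:2]/2,'top n',len(t),(t.min(0)+t.max(0))[:2]/2,np.ptp(t,axis=0)[:2])
        if 'rest' not in nm:
            h=Q[(Q[:,2]>.04)&(Q[:,2]<.105)]
            from scipy.optimize import least_squares
            if len(h)>8:
                r=least_squares(lambda a:np.hypot(h[:,0]-a[0],h[:,1]-a[1])-.015,h[:,:2].mean(0)-0.01*(Ti[:2,3]-h[:,:2].mean(0)),loss='soft_l1',f_scale=.002)
                print('   cyl',r.x,len(h),np.sqrt(np.mean(r.fun**2)))
        else:
            r_=Q[Q[:,2]>.049]; 
            if len(r_)>5: c_,rad=cv2.minEnclosingCircle(r_[:,:2].astype(np.float32)); print('   rim',c_,rad)
cv2.imwrite('pics/crop1.png',cv2.cvtColor(np.hstack(crops),cv2.COLOR_RGB2BGR))
```

```text
scene cam [ 1.2764 -0.0595  0.772 ]
red 558 zmax 0.11186189550780967 lo [0.4061 0.0438] hi [0.4618 0.1004] mid [0.4339 0.0721] top n 80 [0.4323 0.0728] [0.0329 0.0295]
   cyl [0.4305 0.0731] 245 0.0012523014862840201
purple 665 zmax 0.11172290154353182 lo [0.5094 0.0577] hi [0.5667 0.1156] mid [0.5381 0.0867] top n 98 [0.5375 0.0866] [0.0309 0.0274]
   cyl [0.5364 0.0871] 260 0.0009819869577561006
turq 565 zmax 0.11199147990642988 lo [0.3802 0.1481] hi [0.4356 0.2075] mid [0.4079 0.1778] top n 74 [0.4057 0.178 ] [0.0291 0.0273]
   cyl [0.4035 0.1783] 233 0.00136733827495085
blue 787 zmax 0.11155620233963592 lo [ 0.641  -0.1305] hi [ 0.6937 -0.0712] mid [ 0.6673 -0.1008] top n 132 [ 0.664 -0.101] [0.0287 0.027 ]
   cyl [ 0.662  -0.1005] 290 0.0009284421500860773
rrest 993 zmax 0.056391169788457596 lo [ 0.4491 -0.3244] hi [ 0.5356 -0.2399] mid [ 0.4924 -0.2822] top n 222 [ 0.4924 -0.2822] [0.0865 0.0845]
   rim (0.49205639958381653, -0.28126776218414307) 0.04427918791770935
brest 1076 zmax 0.05561338562381313 lo [0.5409 0.2535] hi [0.6303 0.341 ] mid [0.5856 0.2973] top n 241 [0.5856 0
[... 581 characters left out ...]
] top n 163 [0.4033 0.1776] [0.0283 0.0269]
   cyl [0.4037 0.1783] 84 0.0002633036937766171
blue 564 zmax 0.11366581704950074 lo [ 0.6336 -0.1305] hi [ 0.6976 -0.0596] mid [ 0.6656 -0.095 ] top n 136 [ 0.6617 -0.1007] [0.029 0.026]
   cyl [ 0.6626 -0.1012] 119 0.0003868324896082472
rrest 1270 zmax 0.058726097465667926 lo [ 0.4495 -0.3252] hi [ 0.535  -0.2392] mid [ 0.4922 -0.2822] top n 288 [ 0.4919 -0.2821] [0.0848 0.0858]
   rim (0.49231716990470886, -0.2819381654262543) 0.04376151040196419
brest 1265 zmax 0.05686063511416728 lo [0.5433 0.254 ] hi [0.6283 0.3399] mid [0.5858 0.297 ] top n 354 [0.5858 0.297 ] [0.085 0.086]
   rim (0.5864198207855225, 0.2970298230648041) 0.043681949377059937
```

View pics/crop1.png

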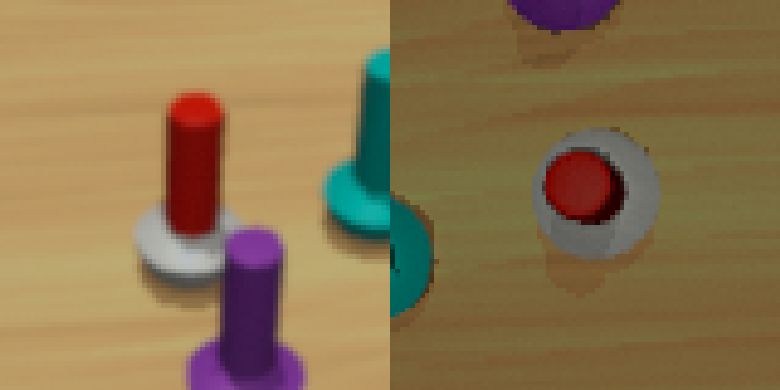

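The crop confirms a red handle on a steel nose. Red press axis is at (0.4305, 0.0730), rest axis at (0.4922, -0.2820), and both cameras agree. I'll set the jaw axis at -34.5°, which keeps the fingers clear of purple and turquoise.

```bash
python3 -m creep '[{"hand":0.088,"slide":[0,0,0],"turn":-8.6},{"hand":0.088,"slide":[0,0,0],"turn":-8.6},{"hand":0.088,"slide":[0,0,0],"turn":-8.6},{"hand":0.088,"slide":[0,0,0],"turn":-8.5}]' 20
python3 -m creep '[{"hand":0.088,"slide":[0.02,-0.05,0],"turn":0},{"hand":0.088,"slide":[0.02,-0.05,0],"turn":0},{"hand":0.088,"slide":[0,-0.05,0],"turn":0},{"hand":0.088,"slide":[0,-0.05,0],"turn":0},{"hand":0.088,"slide":[0,-0.05,0],"turn":0}]'
cat >> h.py <<'E'
from scipy.spatial.transform import Rotation as R
def togo(x,y,z):
    s=get_state(); M=R.from_quat(s['eef_rot']).as_matrix()
    print('t',round(s['clock'],2),'pos',s['tool_pos'].round(4),'xang',np.degrees(np.arctan2(M[1,0],M[0,0])).round(1),'zax',M[:,2].round(3),'togo',(M.T@(np.array([x,y,z])-s['tool_pos'])).round(4),'F',s['contact_force'].round(2),'op',round(s['opening']*.0881,4),'q',s['q'].round(2))
E
python3 -c "
from h import *
togo(.4305,.0730,.225)"
```

```text
clock: 1.1
tool_pos: [0.2264, -0.5826, 0.2257]
eef_rot: [0.956, -0.294, 0.0, 0.0]
contact_force: [0.2, -0.7, -0.4]
opening: 0.998
clock: 1.72
tool_pos: [0.4018, -0.3978, 0.2258]
eef_rot: [0.955, -0.296, 0.0, 0.0]
contact_force: [0.8, -0.5, 0.5]
opening: 1.004
t 1.73 pos [ 0.4018 -0.3978  0.2258] xang -34.5 zax [ 0. -0. -1.] togo [-0.2428 -0.4044  0.0006] F [ 0.82 -0.54  0.47] op 0.0885 q [ 0.91  0.62 -0.35  1.74  0.27  0.82 -0.17]
```

```bash
python3 -m creep '[{"hand":0.088,"slide":[-0.02,-0.055,0],"turn":0},{"hand":0.088,"slide":[-0.02,-0.055,0],"turn":0},{"hand":0.088,"slide":[-0.03,-0.05,0],"turn":0},{"hand":0.088,"slide":[-0.03,-0.05,0],"turn":0},{"hand":0.088,"slide":[-0.03,-0.05,0],"turn":0}]'
python3 -c "
from h import *
togo(.4305,.0730,.225)"
```

```text
clock: 2.35
tool_pos: [0.4411, -0.1093, 0.2259]
eef_rot: [0.955, -0.296, 0.001, -0.0]
contact_force: [0.8, 0.5, -0.3]
opening: 1.002
t 2.35 pos [ 0.4411 -0.1093  0.2259] xang -34.5 zax [ 0.001 -0.    -1.   ] togo [-0.112  -0.1443  0.0009] F [ 0.81  0.51 -0.3 ] op 0.0883 q [ 0.36  0.48 -0.33  2.06  0.25  0.64 -0.74]
```

```bash
python3 -m creep '[{"hand":0.088,"slide":[-0.037,-0.048,0],"turn":0},{"hand":0.088,"slide":[-0.037,-0.048,0],"turn":0},{"hand":0.088,"slide":[-0.038,-0.048,0],"turn":0},{"hand":0.088,"slide":[0,0,0],"turn":0}]'
python3 - <<'E'
from h import *
togo(.4305,.0730,.069)
p=snapshot('scene');save(p,'s1.png')
E
```

```text
clock: 2.85
tool_pos: [0.43, 0.0772, 0.2262]
eef_rot: [0.957, -0.291, 0.0, -0.002]
contact_force: [-0.3, -0.8, -0.0]
opening: 0.996
t 2.85 pos [0.43   0.0772 0.2262] xang -33.8 zax [ 0.002  0.003 -1.   ] togo [0.0028 0.0038 0.1571] F [-0.33 -0.77 -0.04] op 0.0877 q [-0.07  0.46 -0.31  2.1   0.23  0.61 -1.13]
```

View pics/s1.png

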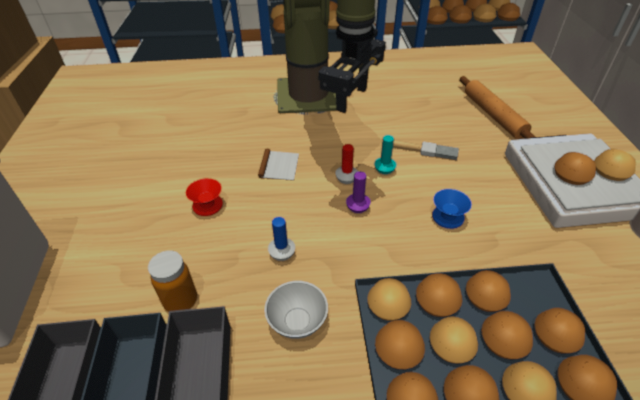

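The gripper hovers at (350,85), in line above the red press (347,163), with nothing disturbed. Descending now.

```bash
python3 -m creep '[{"hand":0.088,"slide":[0.001,0.001,0.02],"turn":0},{"hand":0.088,"slide":[0.001,0.001,0.02],"turn":0},{"hand":0.088,"slide":[0,0,0.02],"turn":0},{"hand":0.088,"slide":[0,0,0],"turn":0}]'
python3 - <<'E'
from h import *
togo(.4305,.0730,.069);togo(.4305,.0730,.069)
E
```

```text
clock: 3.4
tool_pos: [0.4298, 0.0662, 0.1648]
eef_rot: [0.955, -0.297, -0.001, 0.001]
contact_force: [0.7, -0.6, -0.0]
opening: 1.002
t 3.4 pos [0.4298 0.0662 0.1648] xang -34.6 zax [-0.003 -0.002 -1.   ] togo [-0.0031 -0.0063  0.0958] F [ 0.7  -0.58 -0.04] op 0.0883 q [-0.11  0.57 -0.24  2.18  0.31  0.43 -1.19]
t 3.4 pos [0.4298 0.0662 0.1648] xang -34.6 zax [-0.003 -0.002 -1.   ] togo [-0.0031 -0.0063  0.0958] F [ 0.7  -0.58 -0.04] op 0.0883 q [-0.11  0.57 -0.24  2.18  0.31  0.43 -1.19]
```

```bash
python3 -m creep '[{"hand":0.088,"slide":[0,0,0],"turn":0},{"hand":0.088,"slide":[0,0,0],"turn":0},{"hand":0.088,"slide":[0,0,0],"turn":0}]'
python3 -c "
from h import *
togo(.4305,.0730,.069)"
```

```text
clock: 3.78
tool_pos: [0.4308, 0.0682, 0.1661]
eef_rot: [0.955, -0.296, 0.001, -0.0]
contact_force: [-0.0, 0.4, 0.4]
opening: 0.999
t 3.77 pos [0.4308 0.0682 0.1661] xang -34.5 zax [ 0.001  0.    -1.   ] togo [-0.0031 -0.0037  0.0971] F [-0.04  0.39  0.38] op 0.088 q [-0.11  0.57 -0.24  2.18  0.31  0.43 -1.19]
```

```bash
python3 -m creep '[{"hand":0.088,"slide":[-0.003,-0.004,0.02],"turn":0},{"hand":0.088,"slide":[0,0,0.02],"turn":0},{"hand":0.088,"slide":[0,0,0],"turn":0},{"hand":0.088,"slide":[0,0,0],"turn":0}]'
python3 -c "
from h import *
togo(.4305,.0730,.069)"
```

```text
clock: 4.28
tool_pos: [0.4305, 0.0733, 0.1262]
eef_rot: [0.955, -0.296, 0.0, -0.0]
contact_force: [0.2, -0.4, 1.4]
opening: 0.999
t 4.28 pos [0.4305 0.0733 0.1262] xang -34.5 zax [ 0.001  0.    -1.   ] togo [0.0001 0.0003 0.0572] F [ 0.16 -0.39  1.41] op 0.088 q [-0.16  0.65 -0.17  2.21  0.35  0.31 -1.24]
```

```bash
python3 -m creep '[{"hand":0.088,"slide":[0,0,0.02],"turn":0},{"hand":0.088,"slide":[0,0,0.02],"turn":0},{"hand":0.088,"slide":[0,0,0.014],"turn":0},{"hand":0.088,"slide":[0,0,0],"turn":0},{"hand":0.088,"slide":[0,0,0],"turn":0}]'
python3 - <<'E'
from h import *
togo(.4305,.0730,.069)
p=snapshot('scene');cv2.imwrite('pics/s2.png',cv2.cvtColor(cv2.resize(p['frame'][90:230,270:450],None,fx=4,fy=4),cv2.COLOR_RGB2BGR))
E
```

```text
clock: 4.9
tool_pos: [0.4308, 0.0733, 0.0724]
eef_rot: [0.955, -0.296, 0.001, -0.0]
contact_force: [-0.8, -0.2, 0.9]
opening: 0.998
t 4.9 pos [0.4308 0.0733 0.0724] xang -34.5 zax [ 0.001  0.    -1.   ] togo [-0.      0.0004  0.0034] F [-0.77 -0.2   0.89] op 0.0879 q [-0.22  0.76 -0.08  2.25  0.4   0.14 -1.28]
```

View pics/s2.png

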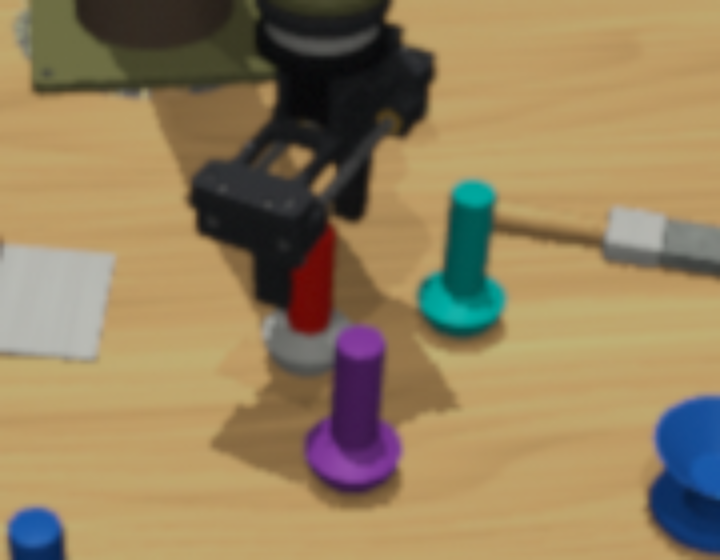

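The fingers straddle the red handle (crop 310,270) and are clear of purple and turquoise. Closing.

```bash
python3 -m creep '[{"hand":0.025,"slide":[0,0,0],"turn":0},{"hand":0.025,"slide":[0,0,0],"turn":0},{"hand":0.025,"slide":[0,0,0],"turn":0},{"hand":0.025,"slide":[0,0,0],"turn":0},{"hand":0.025,"slide":[0,0,0],"turn":0}]' 30
python3 -m creep '[{"hand":0.02,"slide":[0,0,0],"turn":0},{"hand":0.02,"slide":[0,0,0],"turn":0},{"hand":0.02,"slide":[0,0,-0.005],"turn":0},{"hand":0.02,"slide":[0,0,-0.01],"turn":0},{"hand":0.02,"slide":[0,0,-0.01],"turn":0}]' 30
python3 -c "
from h import *
togo(.4305,.0730,.0724)"
```

```text
clock: 5.58
tool_pos: [0.4302, 0.0732, 0.0716]
eef_rot: [0.955, -0.296, 0.0, 0.0]
contact_force: [-0.5, 0.1, 0.1]
opening: 0.456
clock: 6.2
tool_pos: [0.4302, 0.0732, 0.0973]
eef_rot: [0.955, -0.296, 0.0, 0.0]
contact_force: [0.3, 0.5, -3.6]
opening: 0.336
t 6.2 pos [0.4302 0.0732 0.0973] xang -34.5 zax [-0. -0. -1.] togo [ 0.0004 -0.0001  0.0249] F [ 0.29  0.51 -3.61] op 0.0296 q [-0.2   0.71 -0.13  2.23  0.38  0.22 -1.27]
```

Held: opening is 29.6 mm and about 3.6 N of weight shows. Lifting and carrying.

```bash
python3 -m creep '[{"hand":0.02,"slide":[0,0,-0.02],"turn":0},{"hand":0.02,"slide":[0,0,-0.025],"turn":0},{"hand":0.02,"slide":[0,0,-0.025],"turn":0},{"hand":0.02,"slide":[0,0,-0.02],"turn":0},{"hand":0.02,"slide":[0,0,0],"turn":0}]' 30
python3 - <<'E'
from h import *
togo(.4922,-.2820,.19)
p=snapshot('scene');cv2.imwrite('pics/s3.png',cv2.cvtColor(cv2.resize(p['frame'][50:210,250:450],None,fx=3.5,fy=3.5),cv2.COLOR_RGB2BGR))
E
```

```text
clock: 6.82
tool_pos: [0.431, 0.0732, 0.1881]
eef_rot: [0.955, -0.296, 0.002, -0.001]
contact_force: [0.6, 0.1, -4.6]
opening: 0.33
t 6.83 pos [0.431  0.0732 0.1881] xang -34.5 zax [ 0.003  0.001 -1.   ] togo [ 0.2516  0.2582 -0.002 ] F [ 0.58  0.1  -4.57] op 0.0291 q [-0.09  0.53 -0.28  2.15  0.29  0.49 -1.19]
```

View pics/s3.png

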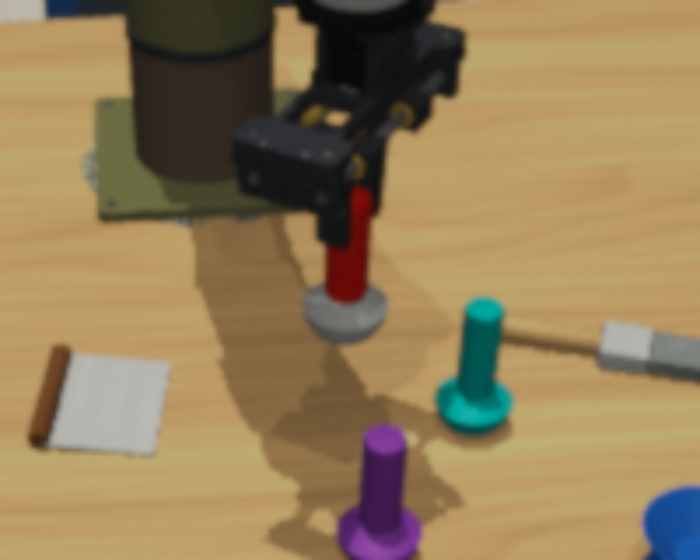

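The press hangs upright from the jaws (crop 345,260), clear of everything. Carrying it over gently.

```bash
python3 -m creep '[{"hand":0.02,"slide":[0.015,0.015,0],"turn":0},{"hand":0.02,"slide":[0.028,0.028,0],"turn":0},{"hand":0.02,"slide":[0.03,0.03,0],"turn":0},{"hand":0.02,"slide":[0.03,0.03,0],"turn":0},{"hand":0.02,"slide":[0.03,0.03,0],"turn":0}]'
python3 -m creep '[{"hand":0.02,"slide":[0.03,0.03,0],"turn":0},{"hand":0.02,"slide":[0.03,0.03,0],"turn":0},{"hand":0.02,"slide":[0.025,0.028,0],"turn":0},{"hand":0.02,"slide":[0.015,0.018,0],"turn":0},{"hand":0.02,"slide":[0,0,0],"turn":0}]'
python3 -m creep '[{"hand":0.02,"slide":[0.01,0.01,0],"turn":0},{"hand":0.02,"slide":[0,0,0],"turn":0},{"hand":0.02,"slide":[0,0,0],"turn":0}]'
python3 - <<'E'
from h import *
togo(.4922,-.2820,.19)
for n in ('scene','top'):
    p=snapshot(n)
    K=p['mtx'];Ti=np.linalg.inv(p['camera_from_world'])
    v,u=np.mgrid[0:400,0:640]; d=p['depth'];f=p['frame'].astype(int)
    P=np.stack([(u-K[0,2])/K[0,0]*d,(v-K[1,2])/K[1,1]*d,d],-1)@Ti[:3,:3].T+Ti[:3,3]
    m=(d>0)&(np.hypot(P[...,0]-.4922,P[...,1]+.282)<.07)
    red=m&(f[...,0]>90)&(f[...,1]<60)&(f[...,2]<60)
    h=P[red&(P[...,2]>.145)&(P[...,2]<.22)]
    print(n,len(h))
    if len(h)>10:
        from scipy.optimize import least_squares
        c=lambda a:np.hypot(h[:,0]-a[0]-a[2]*(h[:,2]-.18),h[:,1]-a[1]-a[3]*(h[:,2]-.18))-.015
        r=least_squares(c,[.48,-.28,0,0],loss='soft_l1',f_scale=.002);print(r.x.round(4),'z range',h[:,2].min(),h[:,2].max(),'rms',np.sqrt((r.fun**2).mean()))
    nose=P[m&~red&(P[...,2]>.08)&(P[...,2]<.152)]
    if len(nose): print('nose',nose.min(0),nose.max(0))
    if n=='scene': cv2.imwrite('pics/s4.png',cv2.cvtColor(cv2.resize(p['frame'][70:230,120:320],None,fx=3.5,fy=3.5),cv2.COLOR_RGB2BGR))
E
```

```text
clock: 7.5
tool_pos: [0.4639, -0.1129, 0.1855]
eef_rot: [0.955, -0.296, -0.001, 0.0]
contact_force: [0.6, 0.6, -4.1]
opening: 0.329
clock: 8.12
tool_pos: [0.4857, -0.2578, 0.1851]
eef_rot: [0.955, -0.298, -0.001, 0.001]
contact_force: [0.4, 0.3, -3.4]
opening: 0.331
clock: 8.5
tool_pos: [0.4898, -0.2687, 0.1865]
eef_rot: [0.955, -0.296, -0.0, -0.0]
contact_force: [-0.8, -0.3, -3.7]
opening: 0.327
t 8.5 pos [ 0.4898 -0.2687  0.1865] xang -34.4 zax [-0.     0.001 -1.   ] togo [ 0.0095  0.0096 -0.0035] F [-0.83 -0.34 -3.66] op 0.0288 q [ 0.64  0.67 -0.36  1.8   0.34  0.73 -0.51]
scene 252
[ 0.5165 -0.2626 -0.0297  0.2302] z range 0.14988035366867558 0.21975357656709793 rms 0.003082569514339221
nose [ 0.46518416 -0.29805199  0.11615941] [ 0.52174044 -0.23933627  0.15097012]
top 0
nose [ 0.4624517  -0.2866601   0.13112544] [ 0.51977246 -0.23951916  0.15190842]
```

View pics/s4.png

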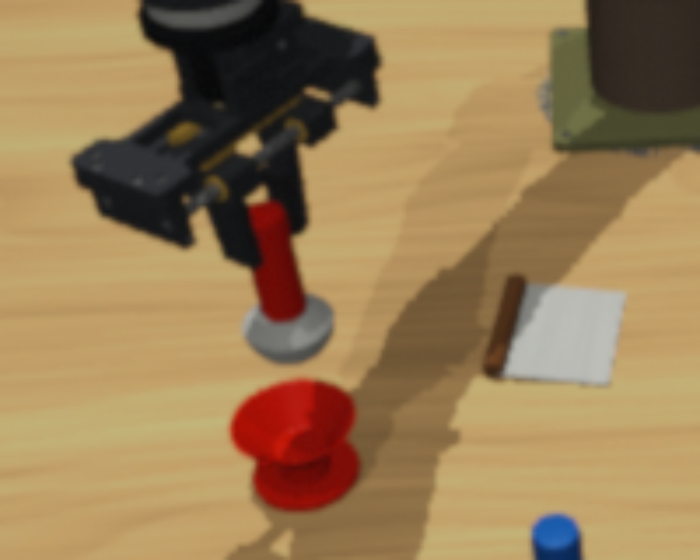

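```bash
cat > m.py <<'E'
from h import *
from scipy.optimize import least_squares
def held(z0,z1,cx,cy,zr,n='scene'):
    p=snapshot(n);K=p['mtx'];Ti=np.linalg.inv(p['camera_from_world'])
    v,u=np.mgrid[0:400,0:640]; d=p['depth'];f=p['frame'].astype(int)
    P=np.stack([(u-K[0,2])/K[0,0]*d,(v-K[1,2])/K[1,1]*d,d],-1)@Ti[:3,:3].T+Ti[:3,3]
    red=(d>0)&(np.hypot(P[...,0]-cx,P[...,1]-cy)<.035)&(f[...,0]>2.2*f[...,1])&(f[...,0]>60)&(f[...,0]>2.2*f[...,2])
    h=P[red&(P[...,2]>z0)&(P[...,2]<z1)]
    c=lambda a:np.hypot(h[:,0]-a[0]-a[2]*(h[:,2]-zr),h[:,1]-a[1]-a[3]*(h[:,2]-zr))-.015
    r=least_squares(c,[cx,cy,0,0],loss='soft_l1',f_scale=.001)
    print(n,len(h),'axis at zr',r.x.round(4),'z',h[:,2].min().round(3),h[:,2].max().round(3),'rms',np.sqrt((r.fun**2).mean()))
    return p,P
E
python3 - <<'E'
from m import *
p,P=held(.15,.225,.4898,-.2687,.12)
E
```

```text
scene 339 axis at zr [ 0.4887 -0.2658  0.0296 -0.0593] z 0.152 0.225 rms 0.0027597574786280194
```

Nose and handle agree within about 3 mm and the lean is small. Centring over the rest, then going down in steps.

```bash
python3 -m creep '[{"hand":0.02,"slide":[0.007,0.01,0],"turn":0},{"hand":0.02,"slide":[0,0,0.02],"turn":0},{"hand":0.02,"slide":[0,0,0.02],"turn":0},{"hand":0.02,"slide":[0,0,0],"turn":0},{"hand":0.02,"slide":[0,0,0],"turn":0}]'
python3 - <<'E'
from m import *
togo(.4922,-.2820,.101)
s=get_state()['tool_pos']
p,P=held(s[2]-.035,s[2]+.035,s[0],s[1],.1)
a=p['frame'][70:230,120:280]; b=snapshot('top')['frame'][130:290,360:520]
cv2.imwrite('pics/s5.png',cv2.cvtColor(cv2.resize(np.hstack([a,b]),None,fx=2.5,fy=2.5),cv2.COLOR_RGB2BGR))
m=(p['depth']>0)&(np.hypot(P[...,0]-s[0],P[...,1]-s[1])<.045)&(P[...,2]>.06)&(P[...,2]<s[2]-.045)
Q=P[m];print(Q.min(0),Q.max(0))
E
```

```text
clock: 9.28
tool_pos: [0.4904, -0.2824, 0.1472]
eef_rot: [0.955, -0.296, 0.001, 0.0]
contact_force: [-0.4, -0.0, -3.5]
opening: 0.333
t 9.28 pos [ 0.4904 -0.2824  0.1472] xang -34.5 zax [ 0.001 -0.001 -1.   ] togo [ 0.0012 -0.0013  0.0462] F [-0.38 -0.01 -3.5 ] op 0.0293 q [ 0.64  0.73 -0.34  1.82  0.37  0.65 -0.52]
scene 257 axis at zr [ 0.4899 -0.2819  0.0204 -0.018 ] z 0.113 0.182 rms 0.001864386717228698
[ 0.46745447 -0.31120113  0.08163725] [ 0.52351057 -0.25324944  0.10222382]
```

View pics/s5.png

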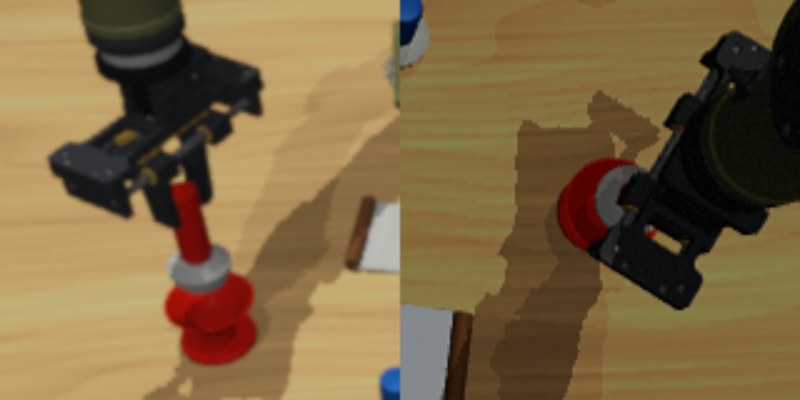

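The nose (scene crop 200,268) sits centred over the hollow with a lean of about 1.5°. Lowering it.

```bash
python3 -m creep '[{"hand":0.02,"slide":[0,0,0.01],"turn":0},{"hand":0.02,"slide":[0,0,0.01],"turn":0},{"hand":0.02,"slide":[0,0,0.01],"turn":0},{"hand":0.02,"slide":[0,0,0.005],"turn":0},{"hand":0.02,"slide":[0,0,0],"turn":0}]'
python3 -m creep '[{"hand":0.02,"slide":[0,0,0.004],"turn":0},{"hand":0.02,"slide":[0,0,0.002],"turn":0},{"hand":0.02,"slide":[0,0,0],"turn":0}]'
```

```text
clock: 10.0
tool_pos: [0.4896, -0.2816, 0.1111]
eef_rot: [0.955, -0.296, -0.0, -0.0]
contact_force: [-0.3, 0.5, -3.1]
opening: 0.331
clock: 10.38
tool_pos: [0.4898, -0.2818, 0.1056]
eef_rot: [0.955, -0.296, -0.0, 0.0]
contact_force: [-0.4, 0.9, -3.7]
opening: 0.331
```

```bash
python3 -m creep '[{"hand":0.02,"slide":[0.001,-0.001,0.0015],"turn":0},{"hand":0.02,"slide":[0,0,0.001],"turn":0},{"hand":0.02,"slide":[0,0,0],"turn":0}]'
python3 -m creep '[{"hand":0.02,"slide":[0,0,0.001],"turn":0},{"hand":0.02,"slide":[0,0,0.001],"turn":0},{"hand":0.02,"slide":[0,0,0],"turn":0}]'
```

```text
clock: 10.75
tool_pos: [0.4912, -0.2815, 0.1031]
eef_rot: [0.955, -0.296, -0.0, 0.0]
contact_force: [-0.7, 0.1, -3.9]
opening: 0.333
clock: 11.12
tool_pos: [0.4916, -0.2817, 0.1013]
eef_rot: [0.955, -0.296, 0.0, 0.0]
contact_force: [0.2, -0.2, -4.2]
opening: 0.33
```

```bash
python3 -m creep '[{"hand":0.02,"slide":[0,0,0.001],"turn":0},{"hand":0.02,"slide":[0,0,0.001],"turn":0},{"hand":0.02,"slide":[0,0,0],"turn":0}]'
python3 -m creep '[{"hand":0.02,"slide":[0,0,0.001],"turn":0},{"hand":0.02,"slide":[0,0,0],"turn":0}]'
```

```text
clock: 11.5
tool_pos: [0.4922, -0.2818, 0.1006]
eef_rot: [0.955, -0.296, 0.001, 0.0]
contact_force: [-0.5, -0.1, 10.0]
opening: 0.332
clock: 11.75
tool_pos: [0.4923, -0.2818, 0.1006]
eef_rot: [0.955, -0.296, 0.001, 0.0]
contact_force: [-2.6, 0.4, 16.5]
opening: 0.333
```

The press is on the floor at TCP 0.1006 m (expected 0.101), and the force has reversed to +16 N. I'll ease off 2 mm, check, and open.

```bash
python3 -m creep '[{"hand":0.02,"slide":[0,0,-0.001],"turn":0},{"hand":0.02,"slide":[0,0,-0.0005],"turn":0},{"hand":0.02,"slide":[0,0,0],"turn":0}]' 10
python3 -m creep '[{"hand":0.036,"slide":[0,0,0],"turn":0},{"hand":0.036,"slide":[0,0,0],"turn":0},{"hand":0.044,"slide":[0,0,0],"turn":0},{"hand":0.06,"slide":[0,0,0],"turn":0},{"hand":0.088,"slide":[0,0,0],"turn":0}]'
python3 -m creep '[{"hand":0.088,"slide":[0,0,0],"turn":0},{"hand":0.088,"slide":[0,0,0],"turn":0},{"hand":0.088,"slide":[0,0,0],"turn":0}]'
python3 - <<'E'
from m import *
p=snapshot('scene');cv2.imwrite('pics/s6.png',cv2.cvtColor(cv2.resize(p['frame'][100:240,130:290],None,fx=4,fy=4),cv2.COLOR_RGB2BGR))
togo(.4922,-.282,.2)
E
```

```text
clock: 12.12
tool_pos: [0.4924, -0.282, 0.1005]
eef_rot: [0.955, -0.296, 0.001, 0.0]
contact_force: [0.3, -0.5, 7.3]
opening: 0.335
clock: 12.75
tool_pos: [0.4911, -0.2815, 0.0995]
eef_rot: [0.955, -0.296, -0.0, 0.0]
contact_force: [-0.5, -0.0, -0.2]
opening: 0.702
clock: 13.12
tool_pos: [0.4913, -0.2815, 0.0997]
eef_rot: [0.955, -0.296, 0.0, 0.0]
contact_force: [0.1, -0.0, -0.2]
opening: 0.993
t 13.18 pos [ 0.4913 -0.2815  0.0997] xang -34.5 zax [ 0. -0. -1.] togo [ 1.000e-03 -1.000e-04 -1.003e-01] F [ 0.1  -0.16 -0.28] op 0.0878 q [ 0.61  0.8  -0.29  1.85  0.41  0.55 -0.55]
```

View pics/s6.png

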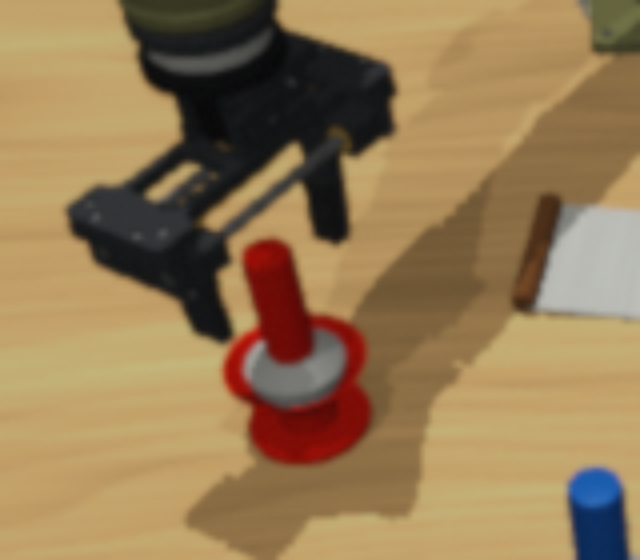

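The press stands in the rest (crop 280,300) with both fingers clear. Retreating straight up, then checking.

```bash
python3 -m creep '[{"hand":0.088,"slide":[0,0,-0.02],"turn":0},{"hand":0.088,"slide":[0,0,-0.03],"turn":0},{"hand":0.088,"slide":[0,0,-0.04],"turn":0},{"hand":0.088,"slide":[0,0,-0.04],"turn":0},{"hand":0.088,"slide":[0,0,0],"turn":0}]'
python3 -m creep '[{"hand":0.088,"slide":[0,0.04,0],"turn":0},{"hand":0.088,"slide":[0,0.05,0],"turn":0},{"hand":0.088,"slide":[0,0.05,0],"turn":0},{"hand":0.088,"slide":[0,0.04,0],"turn":0},{"hand":0.088,"slide":[0,0,0],"turn":0}]'
python3 - <<'E'
from m import *
togo(.4922,-.282,.2)
for n in('scene','top'):
    p,P=held(.075,.132,.4922,-.282,.084,n)
    d=p['depth']
    m=(d>0)&(np.hypot(P[...,0]-.4922,P[...,1]+.282)<.035)&(P[...,2]>.07)&(P[...,2]<.16);t=P[m];t=t[t[:,2]>t[:,2].max()-.006]
    print('top',t[:,2].max(),t[:,2].mean(),(t.min(0)+t.max(0))[:2]/2)
    m=(d>0)&(np.hypot(P[...,0]-.662,P[...,1]+.1)<.06)&(P[...,2]>.05);t=P[m];print('blue',t[:,2].max());t=t[t[:,2]>t[:,2].max()-.008];print((t.min(0)+t.max(0))[:2]/2)
    c=p['frame'][100:240,130:290] if n=='scene' else p['frame'][130:270,360:520]
    cv2.imwrite(f'pics/f_{n}.png',cv2.cvtColor(cv2.resize(c,None,fx=3,fy=3),cv2.COLOR_RGB2BGR))
E
python3 -c "
import cv2,numpy as np
cv2.imwrite('pics/f.png',cv2.resize(np.hstack([cv2.imread('pics/f_scene.png'),cv2.imread('pics/f_top.png')]),(800,350)))"
```

```text
clock: 13.8
tool_pos: [0.4933, -0.2822, 0.2327]
eef_rot: [0.955, -0.296, 0.003, 0.0]
contact_force: [-0.4, -0.0, -0.0]
opening: 0.996
clock: 14.42
tool_pos: [0.3854, -0.4332, 0.2281]
eef_rot: [0.954, -0.3, -0.002, 0.001]
contact_force: [0.0, 1.3, -0.7]
opening: 0.998
t 14.43 pos [ 0.3854 -0.4332  0.2281] xang -34.9 zax [-0.004 -0.    -1.   ] togo [ 0.0012 -0.1852  0.0276] F [ 0.02  1.35 -0.66] op 0.0879 q [ 1.    0.65 -0.41  1.69  0.32  0.87 -0.15]
scene 230 axis at zr [ 0.4922 -0.2818  0.0094  0.0028] z 0.076 0.132 rms 0.0012646510560394553
top 0.14119610373092606 0.1379132953904312 [ 0.49511006 -0.2804406 ]
blue 0.11142872801854209
[ 0.66445332 -0.10099743]
top 1 axis at zr [ 0.4929 -0.2817  0.      0.    ] z 0.132 0.132 rms 2.6557941523036588e-09
top 0.1441672271630111 0.13973378287692925 [ 0.49253446 -0.28158364]
blue 0.1136231044986793
[ 0.66128309 -0.10082788]
```

View pics/f.png

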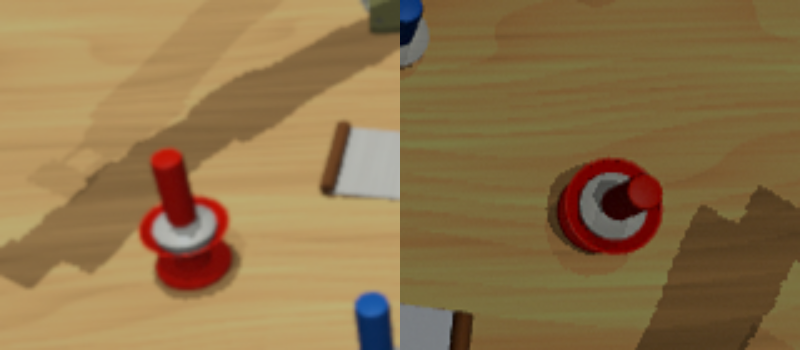

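The press is home: top at about 0.139 m as expected, axis at (0.4922, -0.2818) with under 1° of lean, centred in both views. The blue press hasn't moved. One settle call, then handing in.

```bash
python3 -m creep '[{"hand":0.088,"slide":[0,0,0],"turn":0},{"hand":0.088,"slide":[0,0,0],"turn":0},{"hand":0.088,"slide":[0,0,0],"turn":0}]'; python3 -c "
from plant import *
print(finish_job())"
```

```text
clock: 14.9
tool_pos: [0.3899, -0.4293, 0.2297]
eef_rot: [0.955, -0.295, 0.0, -0.0]
contact_force: [0.1, -0.2, 0.8]
opening: 0.997
the job is handed in; nothing more can be done
None
```

The red press is parked in the red rest with its handle upright, and the job was handed in at about 14.9 s. `finish_job()` gave no verdict.

I gripped it by the handle, carried it over and lowered it until it touched the hollow floor at TCP 0.1006 m (0.101 m expected). I then eased off the force, let go, and moved the arm clear.

- **Red press:** its axis is less than 1 mm from the rest's axis and leans less than 1°. Its top is at about 0.139 m, which matches the 0.139 m expected for fully home.
- **Blue press:** it stands where it was, with its measured position unchanged to within 1 mm in both cameras.
- **Robot:** the gripper is open and clear, and the contact force is about zero.

**Checks that failed or disagreed:**
- My first lean measurement while carrying the press failed because the fitted points were partly wrong. Redone, it gave a noisy 3.8°, then about 1.5° just before lowering.
- In the final check, the top camera saw too little of the handle to fit its axis. The upright reading comes from the scene camera. The top camera only confirmed the handle top's position, within about 1 mm.

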